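# Vent the vacuum degassing chamber

## Task

Degassing is finished: bring the chamber back to air by pushing the two valve levers round with a fingertip, without gripping anything. First turn the blue pump lever fully shut (across the pipe), then push the yellow vent lever about half open, stop there and wait until the gauge needle has come back to the green zero mark; only then push the yellow lever on until it is fully open, in line with the pipe. Push gently, and do not shift the bottles and dishes standing round the chamber.

Things in the scene. Friction and masses are not known exactly. Their poses are not given: they have to be found in the camera images.
- station_mark (a point): Degassing station, bolted down: steel pot under a clear round lid 232 mm across, finned pump behind it. Point: centre of the lid's top, 150 mm above the bench. Axes of the station: x away from the lever side towards the pump, y along the pipework from the yellow vent side to the blue pump side, z up. Pipework axis 26 mm above this point, lever pivots 55 mm to either side.
- pump_valve_pivot (a point): Pivot of the blue lever, on its vertical axis at the lever's mid height, 62 mm above the lid; fixed to the station, axes as station_mark. From its valve a 10 mm steel pipe, 26 mm above the lid, runs on along +y to 132 mm from the lid's centre, then along +x to the pump, whose highest part is 20 mm above the lid.
- vent_valve_pivot (a point): Pivot of the yellow lever, on its vertical axis at the lever's mid height, 62 mm above the lid; fixed to the station, axes as station_mark. A white filter 30 mm thick ends the pipe 130 mm from the lid's centre.
- pump_valve_grip (a point): Point on the centreline of the blue lever's plastic sleeve, 75 mm from the pivot, at mid height; its -x axis points outwards along the lever. The sleeve is 18 mm wide, 12 mm high, and runs from 34 to 103 mm from the pivot. Under it 25 mm are free down to the pipe, 56 mm to the lid. Nothing but the other lever stands beside it at its height.
- vent_valve_grip (a point): The same point on the yellow lever, which has the same sizes. With both levers shut their centrelines are parallel, 110 mm apart. A fingertip pushing round needs only a few newtons; more than 25 N between fingers and a lever counts as gripping or forcing it.
- pump_valve (a joint): Angle of the blue lever, rad: 0 shut against its stop, pointing to the station's -x, across the pipe; 1.571 open, pointing to the station's +y, along the pipe. Seen from above, closing turns it counter-clockwise. It stays where it is left; turning takes 0.22 N m, about 3 N at the grip point. It starts open.
- vent_valve (a joint): Angle of the yellow lever, rad: 0 shut against its stop, pointing to the station's -x; 1.571 fully open against its stop, pointing to the station's -y, along the pipe; half open is 0.785, anything from 0.5 to 1.1 counts as about half. Seen from above, opening turns it counter-clockwise. Stays where it is left, same stiffness. It starts shut.
- needle (a joint): Gauge needle, rad: 0 at the red band (vacuum), 2.4 at the green zero mark, against its stop. It moves by itself, clockwise, once the vent is opened: back at zero in about 3 s at half open, 6 s at a third. It is not to be touched.
- gauge_face (a point): Centre of the white dial of the round gauge, 64 mm across, lying face up behind the pipework, this point 44 mm above the lid; red band at its left, green zero mark at its right as seen from the lever side.
- amber_bottle: Bystander: amber glass bottle with a white cap, 52 mm across, 104 mm high, standing loose to the left of the chamber; origin at the centre of its foot.
- white_bottle: Bystander: white bottle with a black cap, 60 mm across, 125 mm high, standing loose to the right of the chamber; origin at the centre of its foot.
- dish_a: Bystander: lower of two stacked 90 mm culture dishes, 14 mm high, to the right and in front of the chamber; origin at the centre of its underside.
- dish_b: Bystander: upper of the two stacked dishes; origin at the centre of its underside.

How it is judged:
By the outcome, as a careful person would: the job done as asked, in the order asked, and still so for the second after the job is handed in, with the robot touching nothing.
It also fails if it takes over 61 s, if anything falls off the work surface, if the arm or the gripper's body presses on something with over 40 N, if the wrist force passes 120 N, or if a joint passes its speed limit or range.

## Robot

A 7-joint arm with a two-finger parallel gripper is mounted at the origin on a cart in front of the work surface, level with it; the furniture and walls round the work are solid. World frame = base frame: x ahead of the robot, y to its left, z up, the work surface at z = 0. Lengths are in m, angles in rad, forces in N, time in s.
With the tool pointing down it reaches from about 0.4 to 0.875 m from the base axis. Payload 19.3 kg.
Tool frame: the origin (TCP) lies at the very end of the fingers, on their centre line; the grasp point (between the pads) lies bot.tcp_to_grasp behind it (bot.tcp_to_grasp is the distance from the TCP to the grasp point, in m); z points along the fingers, y is the direction in which the jaws open and shut (so a half turn about z gives the same grasp; the last joint's range is limited). The gripper opens to 85 mm and grips with 20 to 120 N. Pads are 22 mm wide; open, the fingers measure 114 mm over their backs; the gripper's body (76 mm by 85 mm) begins 54 mm behind the grasp point. The pads swing forward as they close: fully open they stand 13 mm farther back than shut.
Start: joints at [-1.28, 0.521, -0.036, 1.599, 0.021, 1.021, -0.113], TCP at [0.221, 0.585, 0.231] pointing down, gripper open.
Joint ranges: [-2.91, 2.91], [-0.3, 2.13], [-1.5, 1.42], [0.17, 2.43], [-1.26, 4.41], [0.16, 1.93], [-2.52, 2.52]. Speed limits (rad/s): [1.89, 1.89, 2.39, 2.39, 3.01, 3.01, 3.01].

## Interface

Orientations are given as [roll, pitch, yaw] about the fixed x, y, z axes, in that order (R = Rz(yaw) Ry(pitch) Rx(roll)).
In Python, from workcell import bot gives the robot as it stands.
- The arm moves only by the tool servo_tool, never from a script. Its argument "targets" is a list of rows, each a list of 2 entries, a list of its own where there are three numbers: the shift along the tool's x, y, z in units of 0.05 m (1.0 is 0.05 m), then the turn about the tool's z in units of 5 degrees (1.0 is 5 degrees). A call has 1 to 12 rows; each row shifts and turns the commanded pose from where the row before left it, along the tool's axes as they then stand; what a row does not reach is not made up. A row lasts 1/8 s, in which the tool goes at most 62.5 mm and 10.7 degrees, less where a joint would pass 70% of its speed; a pose out of reach is approached as far as the arm can. A call with a number of a shift or a turn outside -1 to 1 is refused whole. A call with a gripper value outside its range is refused whole. "gripper" is the opening, from -1 (shut) to 1 (fully open), so that 0 is half open, set as the call begins (left out, the last holds). The fingers move at their own pace and stop on an object; "newtons" is the grip in N (left out, the last holds). Time passes only in rows, so rows that do not move let the fingers close. It gives the time, the measured TCP pose, the force and the opening at its end, in the units of the state.
- bot.observe(): the state, without advancing time (a new reading comes with each control period).
- bot.grab_frame(name): name is "side" or "top"; returns the picture (420x560x3 uint8, blue, green, red); there is no depth.
- bot.get_calibration(name): a dict with "fx", "fy", "cx", "cy" (pixels), "pose" (4x4, takes a point from camera to world coordinates). Camera axes: x right, y up, looking along -z (the intrinsics and any distortion apply to the point x, -y, -z); pixel columns grow to the right and rows downward; lengths in m; the calibration is good to about 2 mm. A picture is of the moment at which its call begins. get_calibration takes no time and is no camera call.
- bot.job_done(): hands the job in, once; it reports no verdict.
The state is a dict: "clock": time; "qpos": joint angles; "qd": joint speeds; "joint_efforts": joint torques, N m; "position": TCP position; "tool_rot": TCP orientation; "force": force on the tool from outside, world axes, zero at the start; "moment": the same for the moment, N m; "grip_width": finger opening in m.
Only numpy, scipy, OpenCV 4.12 (cv2) and the standard library are available. Lean on these libraries where they do the work, as an engineer would, in place of code of your own. Each camera call takes 0.05 s, during which the arm holds its last target.

## Working session

There is one attempt and no reset: what is moved stays moved. The work goes in short steps, Python scripts to look and compute and a tool call to move; the robot and the scene stay as the last step left them, time stands still between calls to the robot, and variables do not carry over. Pictures are saved under pics/ and viewed, and the job is handed in when it is done.

Besides the shell and the picture viewer there is one more tool, called after "Request:" by a JSON object that holds its "method" and its "body", one argument or row to a line. servo_tool: Moves the arm, as the interface text tells. Its arguments: {"type":"object","properties":{"targets":{"type":"array","items":{"type":"array"}},"gripper":{"type":"number"},"newtons":{"type":"number"}},"required":["targets"]}

```bash
mkdir -p pics
cat > h.py <<'E'
import numpy as np, cv2
from workcell import bot
def snap(n,f):
    im=np.array(bot.grab_frame(n)); cv2.imwrite('pics/'+f,im); return im
E
python3 - <<'E'
from h import *
for n in('side','top'):
    snap(n,n+'0.png'); c=bot.get_calibration(n); print(n,{k:(np.round(v,4).tolist()) for k,v in c.items()})
s=bot.observe(); print(s, bot.tcp_to_grasp)
E
```

```text
side {'fx': 426.2274, 'fy': 426.2274, 'cx': 281.0998, 'cy': 212.6482, 'pose': [[0.9375, 0.1872, -0.2934, 0.3238], [-0.3477, 0.5383, -0.7677, -0.619], [0.0142, 0.8217, 0.5698, 0.6358], [0.0, 0.0, 0.0, 1.0]]}
top {'fx': 542.5305, 'fy': 542.5305, 'cx': 271.8026, 'cy': 211.864, 'pose': [[-0.0278, 0.9972, -0.0697, 0.5166], [-0.9996, -0.0278, 0.0011, 0.0201], [-0.0008, 0.0697, 0.9976, 1.3241], [0.0, 0.0, 0.0, 1.0]]}
{'clock': 0.1, 'qpos': array([-1.28020673,  0.52196926, -0.03630349,  1.59994946,  0.02117231,
        1.02109513, -0.1128061 ]), 'qd': array([-0.00052919, -0.00062586, -0.00056179, -0.00147099,  0.00082361,
       -0.00126844, -0.00053681]), 'joint_efforts': array([ 2.95164769e-03, -9.28487349e+01,  1.98407382e+00, -3.70538270e+01,
        1.81829830e-02,  5.55212464e-03, -3.38423740e-05]), 'position': array([0.22056374, 0.5844632 , 0.23077484]), 'tool_rot': array([-3.14055713e+00,  6.08306131e-05,  2.78075075e+00]), 'force': array([0.66959248, 0.26153234, 0.14297847]), 'moment': array([ 0.01340703, -0.00077288,  0.04696636]), 'grip_width': 0.08537089742561527} 0.0187
```

View pics/top0.png

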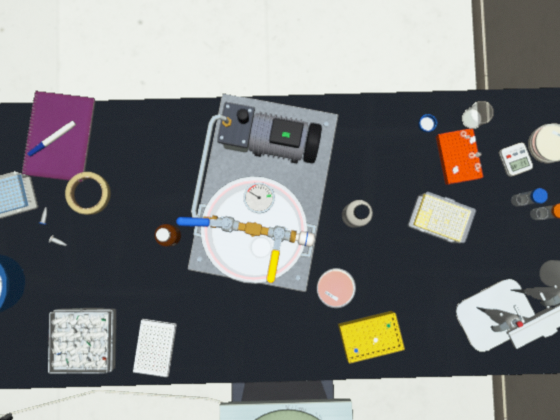

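View pics/side0.png

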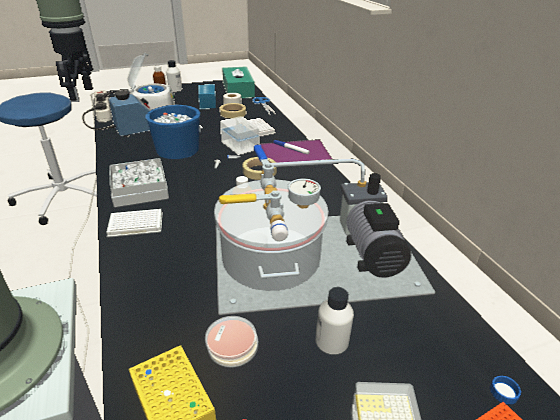

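Run:
```python
import cv2
im=cv2.imread('pics/top0.png'); cv2.imwrite('pics/top0c.png',cv2.resize(im[100:300,150:410],None,fx=3,fy=3,interpolation=cv2.INTER_CUBIC))
```

```text
(no output)
```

View pics/top0c.png

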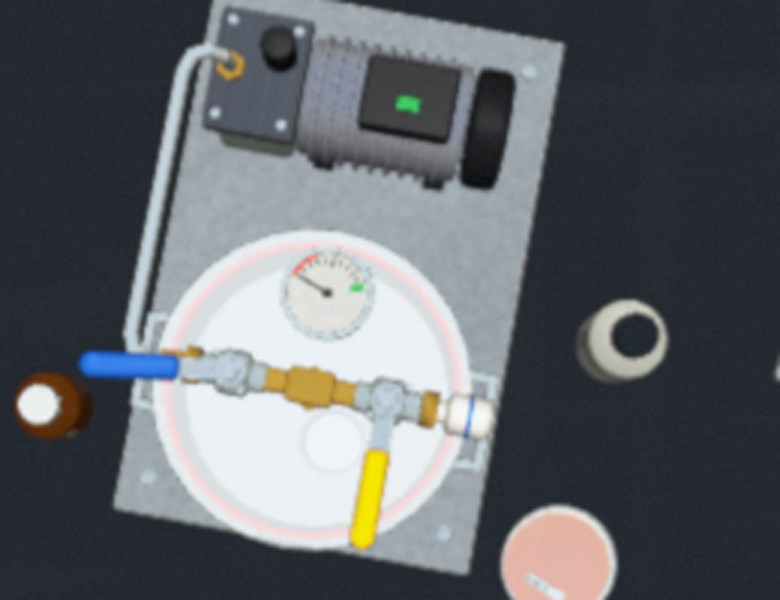

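```bash
cat >> h.py <<'E'
def ray(n,u,v,z):
    c=bot.get_calibration(n);P=np.array(c['pose'])
    d=P[:3,:3]@np.array([(u-c['cx'])/c['fx'],-(v-c['cy'])/c['fy'],-1]);o=P[:3,3]
    return o+d*(z-o[2])/d[2]
def proj(n,p):
    c=bot.get_calibration(n);P=np.array(c['pose'])
    q=P[:3,:3].T@(np.array(p)-P[:3,3])
    return np.array([c['cx']+c['fx']*q[0]/-q[2],c['cy']-c['fy']*q[1]/-q[2]])
E
python3 - <<'E'
from h import *
f=lambda x,y,z:ray('top',150+x/3,100+y/3,z)
for n,x,y,z in [('bluepiv',235,368,.214),('bluetip',81,363,.212),('bluesl',178,366,.212),('yelpiv',388,397,.214),('yeltip',362,547,.212),('yelsl',377,450,.212),('lid c',312,388,.15),('gauge',327,293,.194),('filter end',495,415,.176),('amber cap',38,405,.104),('white cap',636,335,.125),('dish',560,562,.028)]:
    print(n,f(x,y,z).round(4))
E
```

```text
bluepiv [0.5745 0.1085 0.214 ]
bluetip [0.5809 0.2139 0.212 ]
bluesl [0.577  0.1476 0.212 ]
yelpiv [0.5518 0.0046 0.214 ]
yeltip [0.4506 0.0251 0.212 ]
yelsl [0.5159 0.0131 0.212 ]
lid c [0.5618 0.0583 0.15  ]
gauge [0.6261 0.0448 0.194 ]
filter end [ 0.5382 -0.0709  0.176 ]
amber cap [0.5566 0.2654 0.104 ]
white cap [ 0.5953 -0.181   0.125 ]
dish [ 0.4235 -0.1302  0.028 ]
```

Run:
```python
import cv2
im=cv2.imread('pics/side0.png'); cv2.imwrite('pics/side0c.png',cv2.resize(im[135:285,190:390],None,fx=4,fy=4,interpolation=cv2.INTER_CUBIC))
```

```text
(no output)
```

View pics/side0c.png

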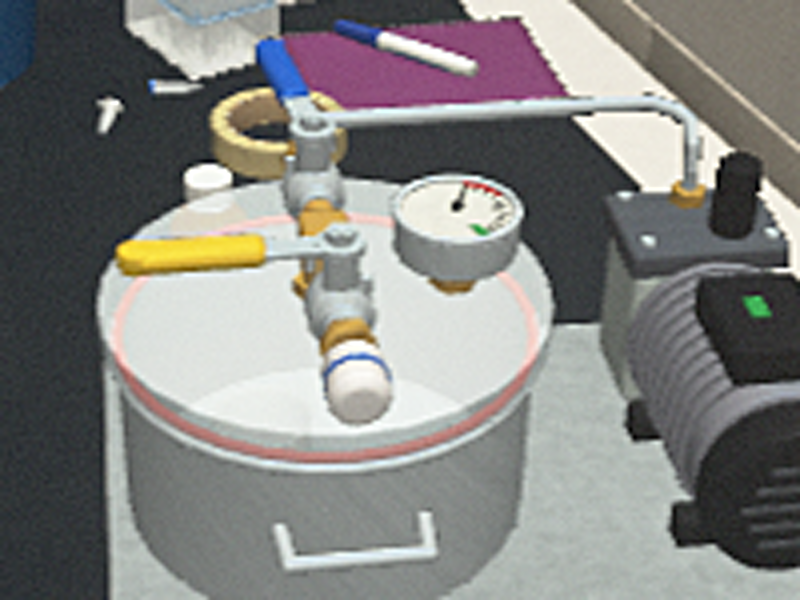

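Request:
{"method": "servo_tool", "body": {
  "targets": [
    [[-0.5,-0.2,-0.3],0],
    [[-0.85,-0.4,-0.2],0],
    [[-0.85,-0.4,-0.1],0],
    [[-0.85,-0.4,0],0],
    [[-0.85,-0.4,0],0],
    [[-0.85,-0.4,0],0],
    [[-0.85,-0.4,0],0],
    [[-0.85,-0.4,0],0],
    [[-0.85,-0.4,0],0],
    [[-0.85,-0.4,0],0],
    [[-0.85,-0.4,0],0],
    [[-0.85,-0.4,0],0]
  ],
  "gripper": -1
}}

```text
clock: 1.6
position: [0.601, 0.1945, 0.261]
tool_rot: [-3.141, -0.0, 2.781]
force: [0.3, -0.5, -0.3]
grip_width: -0.0002
```

Request:
{"method": "servo_tool", "body": {
  "targets": [
    [[0,0,0],1],
    [[0,0,0],1],
    [[0,0,0],1],
    [[0,0,0],1],
    [[0,0,0],1],
    [[0,0,0],1],
    [[0,0,0],1],
    [[0,0,0],1],
    [[0,0,0],1],
    [[0,0,0],1],
    [[0,0,0],1],
    [[0,0,0],1]
  ]
}}

```text
clock: 3.1
position: [0.6, 0.1957, 0.261]
tool_rot: [-3.141, 0.0, 1.731]
force: [0.1, 0.7, 1.1]
grip_width: 0.0001
```

Run:
```python
from h import *
s=bot.observe(); print(s['qpos'].round(3),s['position'].round(4),s['tool_rot'].round(3)); im=snap('top','top1.png')
cv2.imwrite('pics/top1c.png',cv2.resize(im[100:300,150:410],None,fx=3,fy=3,interpolation=cv2.INTER_CUBIC))
```

```text
[-0.636  0.526  0.344  1.562 -0.193  1.087 -0.085] [0.6    0.1957 0.261 ] [-3.141  0.     1.731]
```

View pics/top1c.png

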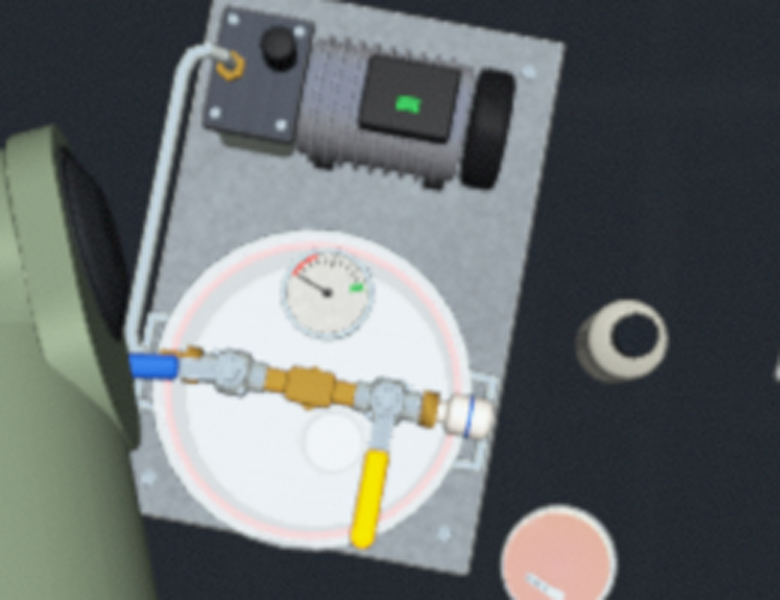

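Request:
{"method": "servo_tool", "body": {
  "targets": [
    [[0,0,0],1],
    [[0,0,0],1],
    [[0,0,0],1],
    [[0,0,0],1],
    [[0,0,0],1],
    [[0,0,0],1],
    [[0,0,0],1],
    [[0,0,0],1],
    [[0,0,0],1],
    [[0,0,0],1],
    [[0,0,0],1],
    [[0,0,0],1]
  ]
}}

```text
clock: 4.65
position: [0.6001, 0.1957, 0.261]
tool_rot: [-3.141, 0.001, 0.685]
force: [-0.6, -0.2, 0.7]
grip_width: -0.0
```

Request:
{"method": "servo_tool", "body": {
  "targets": [
    [[0,0,0],1],
    [[0,0,0],1],
    [[0,0,0],1],
    [[0,0,0],1],
    [[0,0,0],1],
    [[0,0,0],1],
    [[0,0,0],1],
    [[0.26,0.3,0],1],
    [[0,0,0],0.4],
    [[0,0,0],0]
  ]
}}

```text
clock: 5.9
position: [0.614, 0.1821, 0.261]
tool_rot: [3.141, 0.001, -0.045]
force: [0.4, 0.4, -0.6]
grip_width: 0.0001
```

Run:
```python
from h import *
s=bot.observe(); print(s['qpos'].round(3),s['position'].round(4),s['tool_rot'].round(3)); im=snap('side','side2.png')
cv2.imwrite('pics/side2c.png',cv2.resize(im[85:285,190:390],None,fx=3,fy=3,interpolation=cv2.INTER_CUBIC))
```

```text
[-0.863  0.647  0.796  1.55  -0.49   1.155 -1.582] [0.614  0.1821 0.261 ] [ 3.141e+00  1.000e-03 -4.500e-02]
```

View pics/side2c.png

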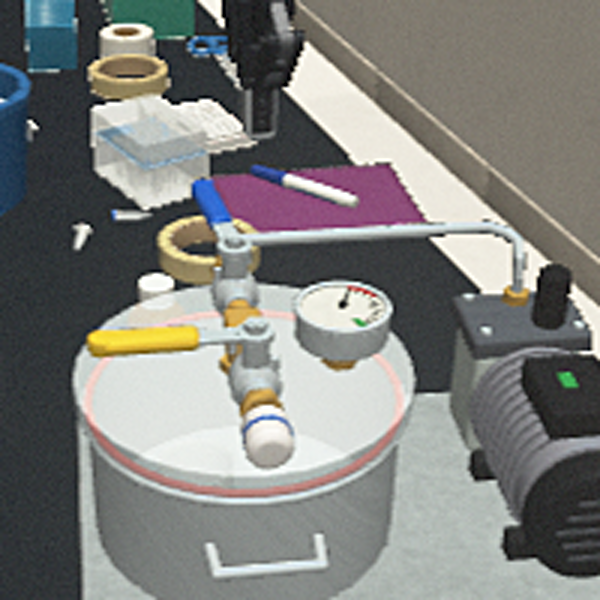

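Run:
```python
from h import *
for p in [(.614,.182,.261),(.574,.111,.218),(.5805,.214,.212),(.5515,.0034,.218),(.4506,.0251,.212)]:
    q=proj('side',p); print(p,q.round(1),((q-[190,85])*3).round(0))
```

```text
(0.614, 0.182, 0.261) [275.6 129.8] [257. 134.]
(0.574, 0.111, 0.218) [268.8 165.4] [236. 241.]
(0.5805, 0.214, 0.212) [256.6 146.5] [200. 185.]
(0.5515, 0.0034, 0.218) [276.3 193.9] [259. 327.]
(0.4506, 0.0251, 0.212) [219.8 200.4] [ 90. 346.]
```

Request:
{"method": "servo_tool", "body": {
  "targets": [
    [[0,0,0.4],0],
    [[0,0,0.5],0],
    [[0,0,0.34],0],
    [[0,0,0],0],
    [[-0.1,0,0],0],
    [[-0.1,0,0],0],
    [[-0.08,0,0],0],
    [[-0.06,0,0],0],
    [[-0.04,0,0],0],
    [[0,0,0],0]
  ]
}}

```text
clock: 7.2
position: [0.5955, 0.1827, 0.1995]
tool_rot: [-3.141, -0.0, -0.046]
force: [2.6, 0.7, 0.9]
grip_width: 0.0004
```

Run:
```python
from h import *
im=snap('side','side3.png')
cv2.imwrite('pics/side3c.png',cv2.resize(im[85:235,190:390],None,fx=4,fy=4,interpolation=cv2.INTER_CUBIC))
```

```text
(no output)
```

View pics/side3c.png

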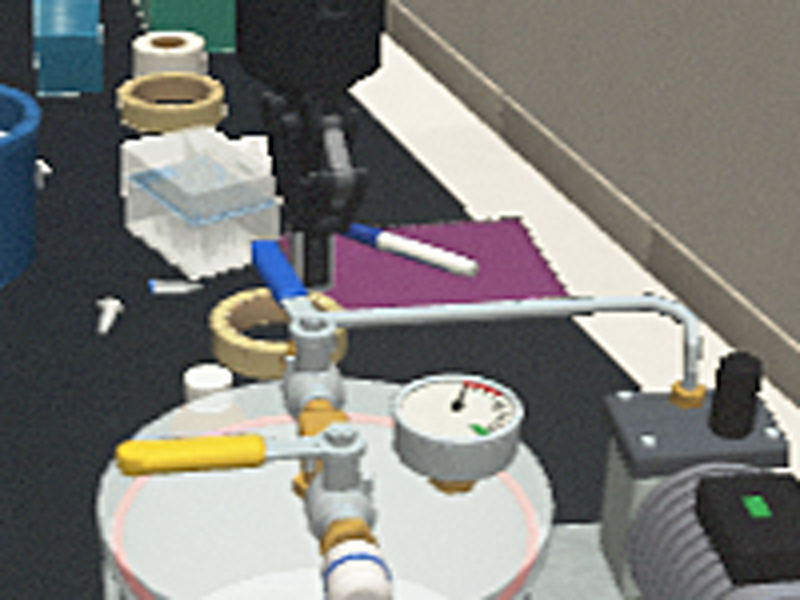

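Request:
{"method": "servo_tool", "body": {
  "targets": [
    [[-0.06,-0.016,0],-0.5],
    [[-0.061,-0.016,0],-0.5],
    [[-0.061,-0.016,0],-0.5],
    [[-0.061,-0.016,0],-0.5],
    [[-0.061,-0.016,0],-0.5],
    [[-0.061,-0.016,0],-0.5],
    [[-0.061,-0.016,0],-0.5],
    [[-0.061,-0.016,0],-0.5],
    [[-0.061,-0.016,0],-0.5],
    [[-0.061,-0.016,0],-0.5],
    [[-0.061,-0.016,0],-0.5],
    [[-0.061,-0.016,0],-0.5]
  ]
}}

```text
clock: 8.75
position: [0.5579, 0.1849, 0.1993]
tool_rot: [3.142, 0.0, 0.48]
force: [3.0, -0.4, 0.8]
grip_width: 0.0002
```

Run:
```python
from h import *
s=bot.observe(); print(s['force'].round(2),s['qpos'].round(2)); im=snap('side','side4.png')
cv2.imwrite('pics/side4c.png',cv2.resize(im[85:235,190:390],None,fx=4,fy=4,interpolation=cv2.INTER_CUBIC))
```

```text
[ 3.04 -0.45  0.76] [-0.85  0.58  0.63  1.76 -0.41  0.94 -1.14]
```

View pics/side4c.png

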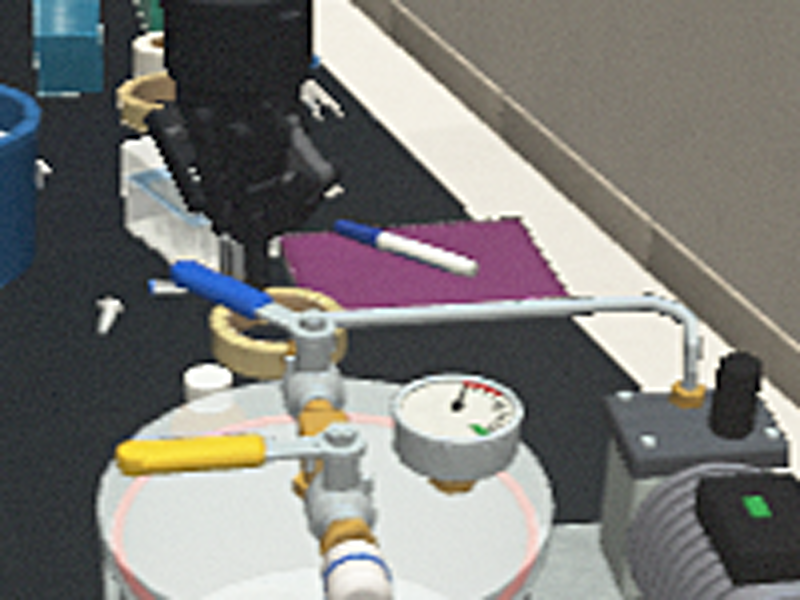

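Request:
{"method": "servo_tool", "body": {
  "targets": [
    [[-0.061,-0.016,0],-0.5],
    [[-0.061,-0.016,0],-0.5],
    [[-0.061,-0.016,0],-0.5],
    [[-0.061,-0.016,0],-0.5],
    [[-0.061,-0.016,0],-0.5],
    [[-0.061,-0.016,0],-0.5],
    [[-0.061,-0.016,0],-0.5],
    [[-0.061,-0.016,0],-0.5],
    [[-0.061,-0.016,0],-0.5],
    [[-0.061,-0.016,0],-0.5],
    [[-0.061,-0.016,0],-0.5],
    [[-0.061,-0.016,0],-0.5]
  ]
}}

```text
clock: 10.3
position: [0.5244, 0.1683, 0.1993]
tool_rot: [-3.142, -0.0, 1.003]
force: [3.3, 1.8, 0.1]
grip_width: 0.0
```

Request:
{"method": "servo_tool", "body": {
  "targets": [
    [[-0.061,-0.016,0],-0.5],
    [[-0.061,-0.016,0],-0.5],
    [[-0.061,-0.016,0],-0.5],
    [[-0.061,-0.016,0],-0.5],
    [[-0.061,-0.016,0],-0.5]
  ]
}}

```text
clock: 10.92
position: [0.5137, 0.1567, 0.1993]
tool_rot: [-3.141, -0.0, 1.222]
force: [3.5, 2.3, -0.1]
grip_width: -0.0002
```

Run:
```python
from h import *
s=bot.observe(); print(s['force'].round(2),s['qpos'].round(2)); 
d=s['position'][:2]-[.574,.111];print(np.hypot(*d),np.degrees(np.arctan2(d[1],d[0])))
im=snap('side','side5.png')
cv2.imwrite('pics/side5c.png',cv2.resize(im[85:235,190:390],None,fx=4,fy=4,interpolation=cv2.INTER_CUBIC))
```

```text
[ 3.52  2.34 -0.13] [-0.74  0.46  0.45  1.88 -0.26  0.86 -0.51]
0.07564310950946357 142.81618096524068
```

View pics/side5c.png

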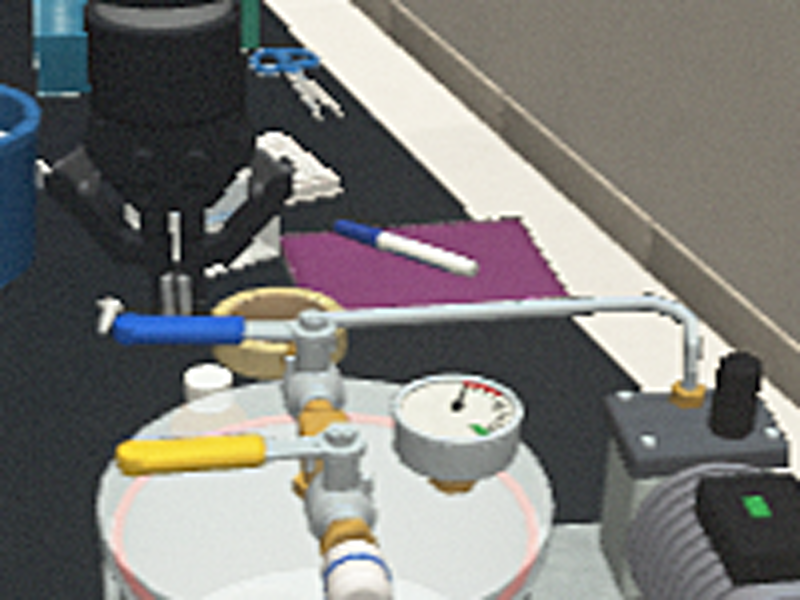

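Request:
{"method": "servo_tool", "body": {
  "targets": [
    [[-0.061,-0.016,0],-0.5],
    [[-0.061,-0.016,0],-0.5],
    [[-0.03,-0.008,0],-0.2],
    [[-0.02,0,0],0]
  ]
}}

```text
clock: 11.48
position: [0.5092, 0.1493, 0.1993]
tool_rot: [-3.141, -0.0, 1.323]
force: [0.7, 2.8, 1.0]
grip_width: -0.0001
```

Request:
{"method": "servo_tool", "body": {
  "targets": [
    [[-0.02,0,0],0],
    [[-0.02,0,0],0]
  ]
}}

```text
clock: 11.72
position: [0.5088, 0.1482, 0.1993]
tool_rot: [-3.141, -0.001, 1.324]
force: [1.8, 11.2, 0.4]
grip_width: 0.0001
```

Request:
{"method": "servo_tool", "body": {
  "targets": [
    [[-0.02,0,0],0],
    [[-0.02,0,0],0]
  ]
}}

```text
clock: 11.98
position: [0.5088, 0.148, 0.1994]
tool_rot: [3.141, -0.003, 1.325]
force: [5.0, 21.3, -4.4]
grip_width: 0.0001
```

Request:
{"method": "servo_tool", "body": {
  "targets": [
    [[0.1,0,0],0],
    [[0.3,0,0],0],
    [[0,0,-0.4],0],
    [[0,0,-0.5],0],
    [[0,0,-0.4],0],
    [[0,0,0],0]
  ]
}}

```text
clock: 12.72
position: [0.5139, 0.1653, 0.2652]
tool_rot: [3.14, -0.001, 1.323]
force: [-1.3, -0.0, -0.4]
grip_width: -0.0
```

Request:
{"method": "servo_tool", "body": {
  "targets": [
    [[-0.5,0,0],-0.2],
    [[-0.6,0.05,0],-0.2],
    [[-0.6,0,0],0],
    [[-0.5,0,0],0],
    [[-0.2,0,0],0],
    [[0,0,0],0]
  ]
}}

```text
clock: 13.48
position: [0.4891, 0.0473, 0.264]
tool_rot: [-3.141, 0.0, 1.358]
force: [-1.1, 0.4, -0.1]
grip_width: -0.0
```

Run:
```python
from h import *
s=bot.observe(); print(s['force'].round(2),s['qpos'].round(2),s['position'],s['tool_rot']); 
for n,a in (('side',(85,190)),('top',(120,150))):
  im=snap(n,n+'6.png')
  cv2.imwrite(f'pics/{n}6c.png',cv2.resize(im[a[0]:a[0]+150,a[1]:a[1]+200],None,fx=4,fy=4,interpolation=cv2.INTER_CUBIC))
```

```text
[-1.08  0.42 -0.06] [-0.61  0.3   0.49  1.92 -0.17  0.96 -0.25] [0.48913183 0.04729586 0.26400477] [-3.14121191e+00  1.72452507e-04  1.35787756e+00]
```

View pics/side6c.png

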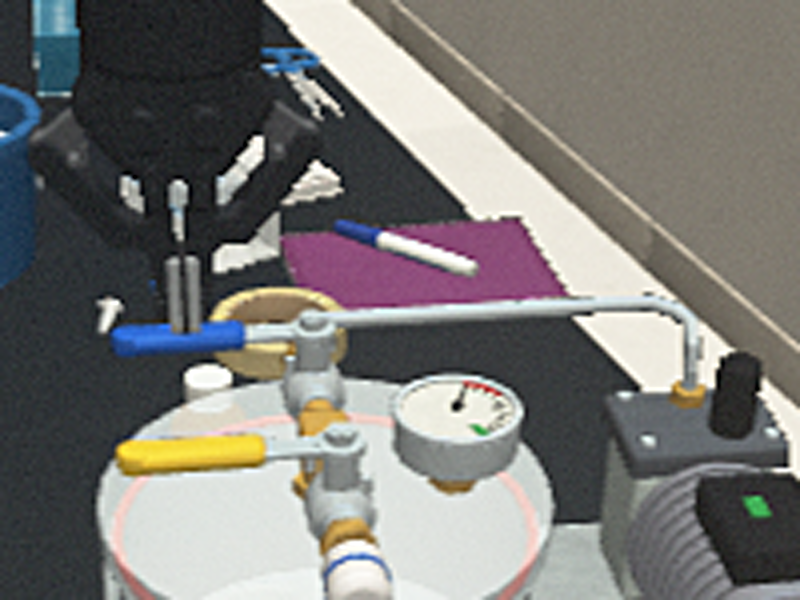

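View pics/top6c.png

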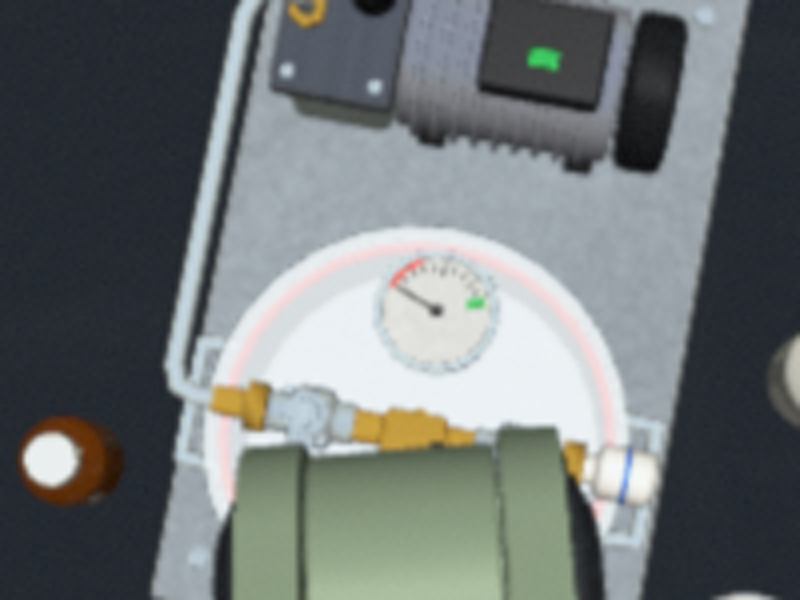

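Request:
{"method": "servo_tool", "body": {
  "targets": [
    [[0,0,0.4],0],
    [[0,0,0.5],0],
    [[0,0,0.4],0],
    [[0,0,0],0],
    [[-0.08,0,0],0],
    [[-0.06,0,0],0],
    [[-0.04,0,0],0],
    [[0,0,0],0]
  ]
}}

```text
clock: 14.58
position: [0.4875, 0.0384, 0.1997]
tool_rot: [3.141, -0.001, 1.358]
force: [0.8, 0.5, 1.4]
grip_width: -0.0001
```

Request:
{"method": "servo_tool", "body": {
  "targets": [
    [[-0.061,-0.016,0],-0.5],
    [[-0.061,-0.016,0],-0.5],
    [[-0.061,-0.016,0],-0.5],
    [[-0.061,-0.016,0],-0.5],
    [[-0.061,-0.016,0],-0.5],
    [[-0.061,-0.016,0],-0.5],
    [[-0.061,-0.016,0],-0.5],
    [[-0.061,-0.016,0],-0.5],
    [[-0.061,-0.016,0],-0.5],
    [[-0.061,-0.016,0],-0.5],
    [[-0.061,-0.016,0],-0.5],
    [[-0.061,-0.016,0],-0.5]
  ]
}}

```text
clock: 16.08
position: [0.479, 0.0021, 0.1995]
tool_rot: [3.141, -0.0, 1.884]
force: [1.5, 3.6, 1.3]
grip_width: 0.0003
```

Request:
{"method": "servo_tool", "body": {
  "targets": [
    [[-0.061,-0.016,0],-0.5],
    [[-0.061,-0.016,0],-0.5],
    [[-0.061,-0.016,0],-0.5],
    [[-0.061,-0.016,0],-0.5],
    [[-0.061,-0.016,0],-0.5],
    [[-0.061,-0.016,0],-0.5]
  ]
}}

```text
clock: 16.82
position: [0.4819, -0.0165, 0.1994]
tool_rot: [3.141, -0.0, 2.145]
force: [-0.1, 4.1, 0.3]
grip_width: -0.0001
```

Run:
```python
from h import *
s=bot.observe(); print(s['force'].round(2),s['qpos'].round(2),s['position'],s['tool_rot']); 
d=s['position'][:2]-[.5515,.0034];print(np.hypot(*d))
for n,a in (('side',(85,190)),('top',(150,190))):
  im=snap(n,n+'7.png')
  cv2.imwrite(f'pics/{n}7c.png',cv2.resize(im[a[0]:a[0]+150,a[1]:a[1]+200],None,fx=4,fy=4,interpolation=cv2.INTER_CUBIC))
```

```text
[-0.09  4.1   0.29] [-0.3   0.35  0.27  2.01 -0.13  0.8   0.62] [ 0.48185029 -0.01650132  0.19937095] [ 3.14138675e+00 -2.42754105e-04  2.14547395e+00]
0.07243717841224463
```

View pics/side7c.png

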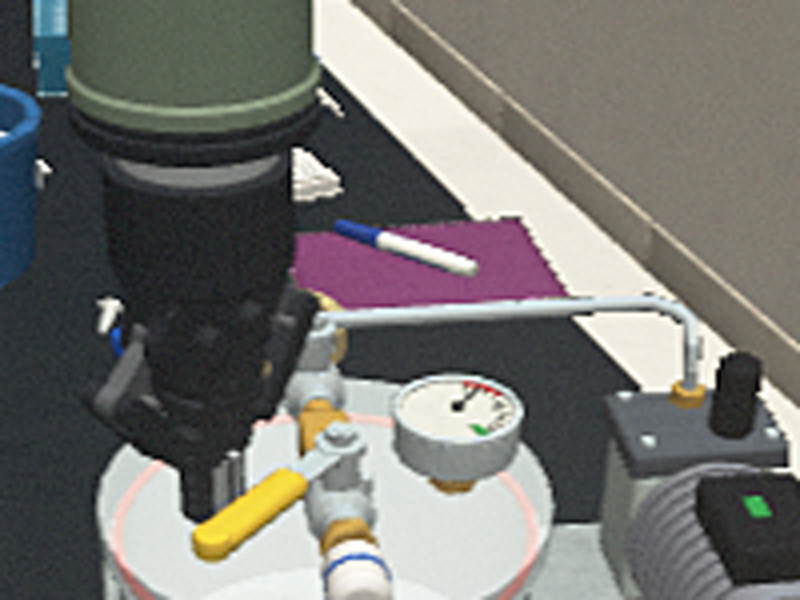

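View pics/top7c.png

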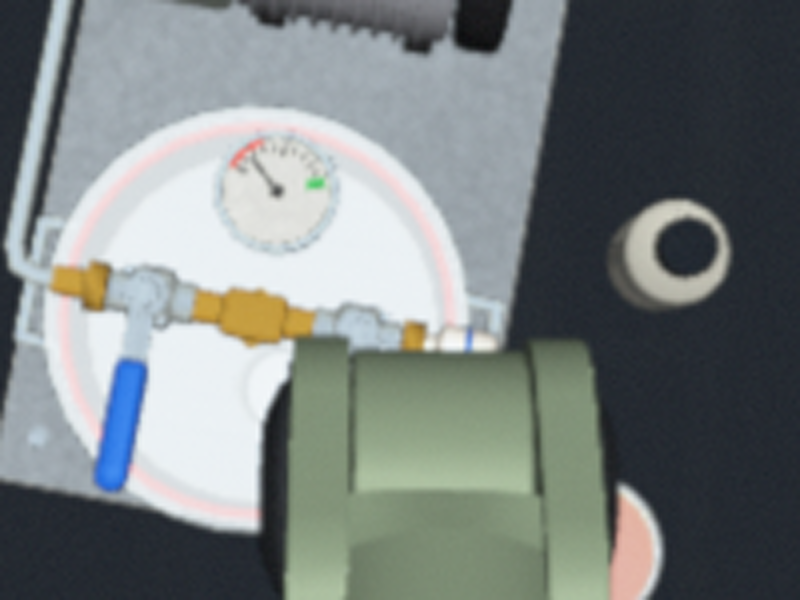

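Run:
```python
from h import *
t=ray('side',190+203/4,85+545/4,.212);p=ray('side',190+341/4,85+432/4,.220)
d=(t-p)[:2];print(t,p,np.hypot(*d),np.degrees(np.arctan2(d[1],d[0]))%360-168.2)
```

```text
[ 0.46860736 -0.04959518  0.212     ] [0.54971066 0.00393065 0.22      ] 0.09717386416100514 45.22365618279855
```

Request:
{"method": "servo_tool", "body": {
  "targets": [
    [[0,0,0],0],
    [[0,0,0],0],
    [[0,0,0],0],
    [[0,0,0],0],
    [[0,0,0],0],
    [[0,0,0],0],
    [[0,0,0],0],
    [[0,0,0],0],
    [[0,0,0],0],
    [[0,0,0],0],
    [[0,0,0],0],
    [[0,0,0],0]
  ]
}}

```text
clock: 18.42
position: [0.4818, -0.0167, 0.1993]
tool_rot: [3.142, 0.0, 2.144]
force: [0.0, 0.1, -0.0]
grip_width: -0.0001
```

Request:
{"method": "servo_tool", "body": {
  "targets": [
    [[0,0,0],0],
    [[0,0,0],0],
    [[0,0,0],0],
    [[0,0,0],0],
    [[0,0,0],0],
    [[0,0,0],0],
    [[0,0,0],0],
    [[0,0,0],0],
    [[0,0,0],0],
    [[0,0,0],0],
    [[0,0,0],0],
    [[0,0,0],0]
  ]
}}

```text
clock: 19.92
position: [0.4818, -0.0167, 0.1993]
tool_rot: [-3.142, 0.0, 2.144]
force: [-0.1, 1.8, 0.3]
grip_width: -0.0002
```

Run:
```python
from h import *
for n,a in (('side',(85,190)),('top',(150,190))):
  im=snap(n,n+'8.png')
  cv2.imwrite(f'pics/{n}8c.png',cv2.resize(im[a[0]:a[0]+150,a[1]:a[1]+200],None,fx=4,fy=4,interpolation=cv2.INTER_CUBIC))
```

```text
(no output)
```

View pics/top8c.png

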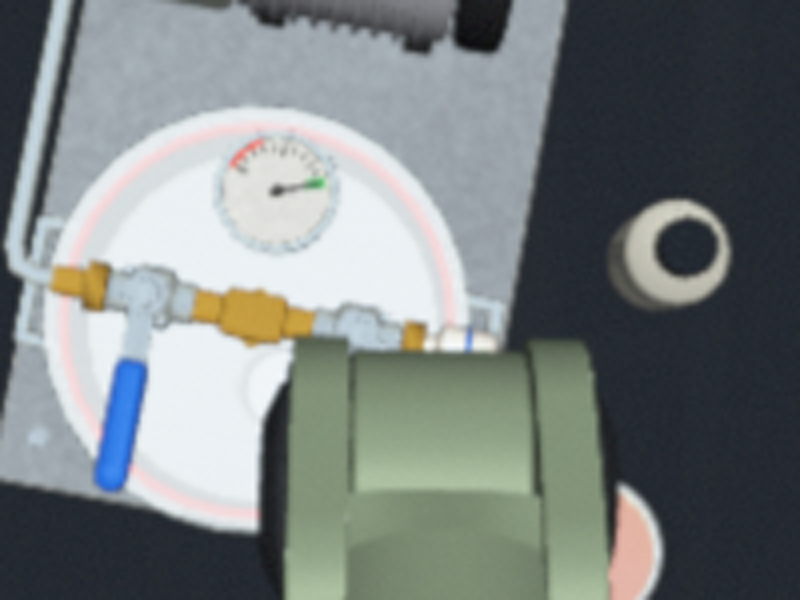

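The needle, pivot at (277,190), now points at the green mark (318,183). I'll wait a little longer to confirm it's at its stop.

Request:
{"method": "servo_tool", "body": {
  "targets": [
    [[0,0,0],0],
    [[0,0,0],0],
    [[0,0,0],0],
    [[0,0,0],0],
    [[0,0,0],0],
    [[0,0,0],0],
    [[0,0,0],0],
    [[0,0,0],0],
    [[0,0,0],0],
    [[0,0,0],0],
    [[0,0,0],0],
    [[0,0,0],0]
  ]
}}

```text
clock: 21.52
position: [0.4818, -0.0168, 0.1993]
tool_rot: [-3.142, 0.0, 2.144]
force: [0.4, 0.3, -0.1]
grip_width: 0.0002
```

Run:
```python
from h import *
im=snap('top','top9.png')
o=cv2.imread('pics/top8.png')
c=lambda i:cv2.resize(i[175:220,240:280],None,fx=9,fy=9,interpolation=cv2.INTER_CUBIC)
cv2.imwrite('pics/top9c.png',np.hstack([c(o),c(im)]))
```

```text
(no output)
```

View pics/top9c.png

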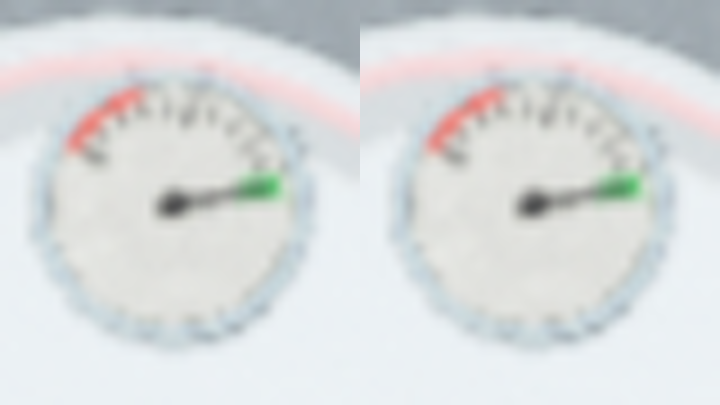

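Request:
{"method": "servo_tool", "body": {
  "targets": [
    [[-0.061,-0.016,0],-0.5],
    [[-0.061,-0.016,0],-0.5],
    [[-0.061,-0.016,0],-0.5],
    [[-0.061,-0.016,0],-0.5],
    [[-0.061,-0.016,0],-0.5],
    [[-0.061,-0.016,0],-0.5],
    [[-0.061,-0.016,0],-0.5],
    [[-0.061,-0.016,0],-0.5],
    [[-0.061,-0.016,0],-0.5],
    [[-0.061,-0.016,0],-0.5],
    [[-0.061,-0.016,0],-0.5],
    [[-0.061,-0.016,0],-0.5]
  ]
}}

```text
clock: 23.08
position: [0.5013, -0.0481, 0.1992]
tool_rot: [3.141, -0.001, 2.669]
force: [-1.7, 2.9, 1.3]
grip_width: -0.0001
```

Request:
{"method": "servo_tool", "body": {
  "targets": [
    [[-0.061,-0.016,0],-0.5],
    [[-0.061,-0.016,0],-0.5],
    [[-0.061,-0.016,0],-0.5]
  ]
}}

```text
clock: 23.45
position: [0.5086, -0.0541, 0.1992]
tool_rot: [3.141, -0.001, 2.8]
force: [-2.3, 2.5, 0.5]
grip_width: 0.0001
```

Run:
```python
from h import *
s=bot.observe(); print(s['force'].round(2),s['qpos'].round(2),s['position'],s['tool_rot']); 
for n,a in (('side',(85,190)),):
  im=snap(n,n+'10.png')
  cv2.imwrite(f'pics/{n}10c.png',cv2.resize(im[a[0]:a[0]+150,a[1]:a[1]+200],None,fx=4,fy=4,interpolation=cv2.INTER_CUBIC))
```

```text
[-2.28  2.55  0.54] [-0.11  0.39  0.12  1.93 -0.06  0.83  1.28] [ 0.50856419 -0.05407848  0.19915229] [ 3.14141280e+00 -1.06251225e-03  2.80008799e+00]
```

View pics/side10c.png

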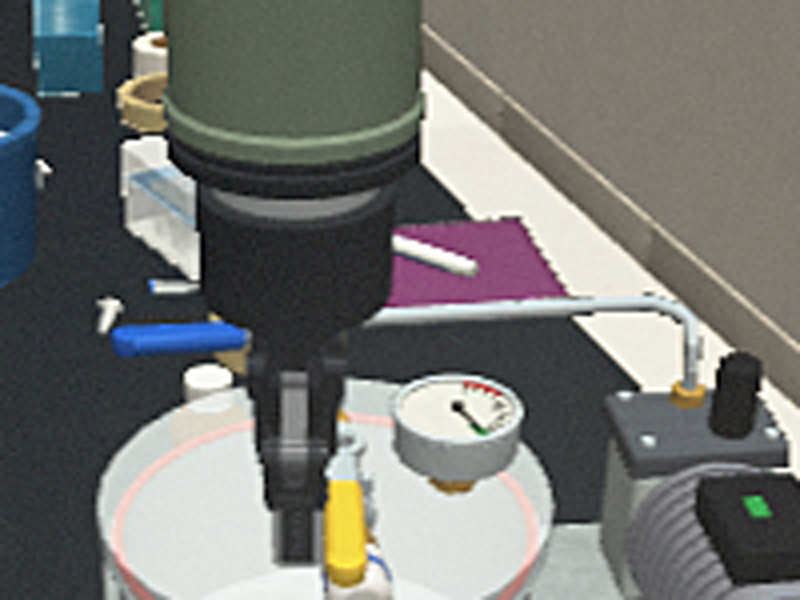

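Roughly 8° remain before the stop, so I'm finishing gently.

Request:
{"method": "servo_tool", "body": {
  "targets": [
    [[-0.061,-0.016,0],-0.5],
    [[-0.061,-0.016,0],-0.5],
    [[-0.03,-0.008,0],-0.2],
    [[-0.02,0,0],0]
  ]
}}

```text
clock: 24.0
position: [0.5152, -0.0584, 0.199]
tool_rot: [3.142, -0.003, 2.903]
force: [-12.7, 5.4, 7.9]
grip_width: -0.0003
```

Request:
{"method": "servo_tool", "body": {
  "targets": [
    [[-0.02,0,0],0]
  ]
}}

```text
clock: 24.12
position: [0.5153, -0.0584, 0.1989]
tool_rot: [-3.141, -0.005, 2.902]
force: [-19.5, 7.7, 12.1]
grip_width: 0.0001
```

Request:
{"method": "servo_tool", "body": {
  "targets": [
    [[0.1,0,0],0],
    [[0.4,0,0],0],
    [[0.2,0,-0.3],0],
    [[0,0,-0.6],0],
    [[0,0,-0.7],0],
    [[0.5,0,-0.4],0],
    [[0.6,0,0],0],
    [[0.3,0,0],0],
    [[0,0,0],0]
  ]
}}

```text
clock: 25.25
position: [0.4154, -0.0343, 0.3]
tool_rot: [3.141, 0.001, 2.903]
force: [0.8, -0.3, 0.4]
grip_width: -0.0
```

Run:
```python
from h import *
s=bot.observe(); print(s['force'].round(2),s['position'],s['clock'])
for n,a in (('side',(135,190)),('top',(150,190))):
  im=snap(n,n+'11.png')
  cv2.imwrite(f'pics/{n}11c.png',cv2.resize(im[a[0]:a[0]+150,a[1]:a[1]+200],None,fx=4,fy=4,interpolation=cv2.INTER_CUBIC))
```

```text
[ 0.76 -0.28  0.44] [ 0.41542306 -0.03431973  0.30002654] 25.25
```

View pics/side11c.png

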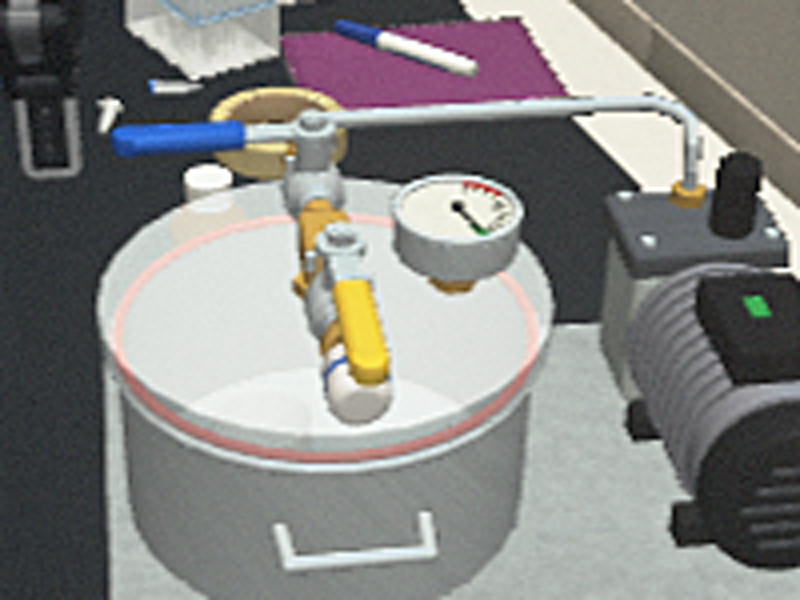

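View pics/top11.png

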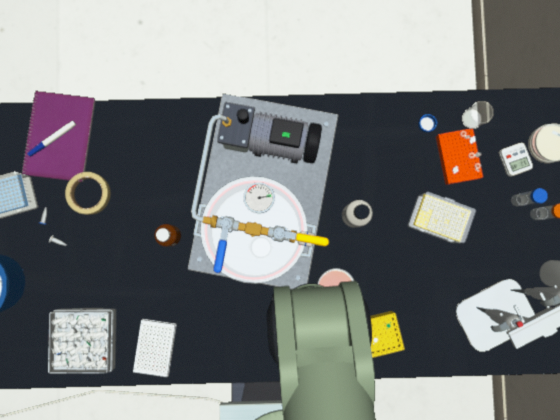

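Run:
```python
from h import *
f=lambda u,v:ray('top',u,v,.212)
d=(f(190+551/4*1,0)*0)
a,b=cv2.imread('pics/top0.png'),cv2.imread('pics/top11.png')
for n,r in dict(amber=(215,255,150,185),white=(195,232,338,378)).items():
    print(n,cv2.absdiff(a,b)[r[0]:r[1],r[2]:r[3]].mean().round(2))
hsv=cv2.cvtColor(b,cv2.COLOR_BGR2HSV)[200:290,190:335]
for n,lo,hi in (('blue',(100,150,80),(125,255,255)),('yel',(24,180,150),(35,255,255))):
    v,u=np.nonzero(cv2.inRange(hsv,lo,hi)); P=np.array([f(x+190,y+200)[:2] for x,y in zip(u,v)])
    w=np.linalg.svd(P-P.mean(0),full_matrices=False)[2][0]; print(n,len(P),np.degrees(np.arctan2(w[1],w[0]))%180)
print(bot.job_done())
```

```text
amber 5.91
white 1.31
blue 229 167.30806516553088
yel 247 77.9181965221228
the job is handed in; nothing more can be done
None
```

I pushed the blue lever fully shut, then the yellow lever about half open (about 45° measured in the side picture). I waited until two pictures 1.6 s apart showed the needle at rest on the green mark. Then I pushed the yellow lever on to its fully open stop and backed the arm clear. The job was handed in at about 25.4 s, with the gripper shut throughout.

**Levers:** The last top picture puts blue at 167° and yellow at 78°. That is 89° apart, against about 168° and 78° expected from the station's axes.

**Forces:** Normal pushing took about 3–4 N. Against the stops the readings rose to about 22 N (blue) and 24 N (yellow), just under the 25 N limit. I only read the force at the end of each call, so brief peaks in between were not seen.

**Bystanders:**
- **White bottle:** unchanged in the before/after comparison.
- **Amber bottle:** my image check showed some difference there. The compared area overlaps where the blue lever started, which probably explains it; by eye the bottle stands at the same pixel.
- **Dishes:** partly hidden by the arm in the last top picture. The visible part looked unmoved, but I did not check it further.

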